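# Turn the square organiser case on the post and dock it

### The job

The square organiser case on the garage bench sits with its latch facing sideways. Push its far side against the fixed steel post so that it pivots a quarter turn counter-clockwise (seen from above) on the post and its latch faces the open, robot-side end of the dock, then slide it home into the corner of the two wooden rails and press it firmly against the back rail (a steady push of about 10 N) so that it ends flush with both rails. Never push the case with more than 20 N, leave the jar, mug and tin alone, and let go at the end.

Things in the scene. Friction and masses are not known exactly. Their poses are not given: they have to be found in the camera images.
- case: square grey organiser case, 100 x 100 mm, 45 mm tall, about 0.5 kg, too wide to grasp, loose on the bench. Origin: centre of its underside; z up; latch in the middle of its -x side. It starts with the latch to the dock's +y side (yaw about -90 +-9 degrees in the dock frame), a little short of the post. Docked: axes parallel to the dock's, origin at (-50, -50) mm in the dock frame
- case_latch (a point): outer face of the case's steel latch plate, which is 44 mm wide, 22 mm tall (from 18 to 40 mm above the bench) and stands 4 mm proud of the side: 54 mm from the case's centre on its -x side, 29 mm above the bench
- dock: fixed dock: two wooden rails, 25 mm wide, 28 mm tall, in an L on the bench. Origin: on the bench at the inner corner where the rails' inner faces meet. x points along the side rail, away from the robot, to the back rail; y from the inside across the side rail; z up. The side rail has its inner face at y = 0 and runs from x = -100 to +25 mm. The case is to lie at x < 0, y < 0
- back_rail: the fixed back rail of the dock, same origin and axes as the dock: inner face in the plane x = 0, running from y = 0 to -130 mm, 25 mm wide, 28 mm tall, rigid
- post: fixed upright round steel post, 20 mm in diameter, 55 mm tall, rigid, at the open end of the side rail. Origin: centre of its foot, at (-125, 10) mm in the dock frame, so that its surface is level with the side rail's inner face. The case rubs on it, so pinched between post and pusher it hardly slips
- jar: glass jar with a steel cap, 60 mm in diameter, 85 mm tall; to be left alone. Origin: centre of its underside
- mug: white mug, 76 mm in diameter, 90 mm tall, with a handle; to be left alone. Origin: centre of its underside
- tin: small aluminium tin, 70 x 50 x 40 mm; to be left alone. Origin: centre of its underside
Mind the look-alikes: they are no part of the job. Leave any yellow look-alike of the case alone. Of the things shaped like the dock, the wooden one is meant.

How it is judged:
By the outcome, as a careful person would: the job done as asked, in the order asked, and still so for the second after the job is handed in, with the robot touching nothing.
It also fails if it takes over 72 s, if anything falls off the work surface, if the arm or the gripper's body presses on something with over 40 N, if the wrist force passes 120 N, or if a joint passes its speed limit or range.

### The arm

A 6-joint arm with a two-finger parallel gripper is mounted at the origin on the work surface. World frame = base frame: x ahead of the robot, y to its left, z up, the work surface at z = 0. Lengths are in m, angles in degrees, forces in N, time in s.
With the tool pointing down it reaches from about 0.3 to 0.85 m from the base axis. Payload 4.2 kg.
Tool frame: the origin (TCP) lies on the centre line of the jaws, within the pads' length; the fingertips stand 17 mm ahead of it and the grasp point (between the pads) lies 2 mm behind it; z points along the fingers, y is the line along which they close (so a half turn about z gives the same grasp; the last joint's range is limited). The gripper opens to 91 mm and grips with 3 to 60 N. Pads are 32 mm wide; open, the fingers measure 118 mm over their backs; the gripper's body (76 mm by 178 mm) begins 60 mm behind the grasp point.
Start: joints at [-65.833, 18.312, 89.639, -0, 72.044, -1.146], TCP at [0.246, -0.52, 0.231] pointing down, gripper open.
Joint ranges: [-177.97, 177.97], [-48.28, 115.42], [12.27, 149.76], [-77.06, 257.06], [2.81, 150.46], [-146.56, 146.56]. Speed limits (degrees/s): [147.25, 147.25, 180, 180, 180, 180].

### API

Orientations are given as [roll, pitch, yaw] about the fixed x, y, z axes, in that order (R = Rz(yaw) Ry(pitch) Rx(roll)).
In Python, from station import arm, eyes, ticket, models gives the robot as it stands.
- The arm moves only by the shell command python3 -m crank 'ROWS'. ROWS is a JSON object of lists of equal length, an entry for each row: "hand": the finger opening in cm, from 0 to 9.12; "translation": the shift along the world's x, y, z in cm, a list of three; "turn": the turn about the world's z in rad. A call has 1 to 20 rows; each row is the pose to reach, as a shift and turn from the pose commanded when the call began; what a row does not reach only later rows make up. A row lasts 1/12 s, in which the tool goes at most 41.7 mm and 7.16 degrees, less where a joint would pass 70% of its speed; a pose out of reach is approached as far as the arm can. A call with a gripper value outside its range is refused whole. The fingers move at their own pace and stop on an object; the grip force is fixed at half the most. Time passes only in rows, so rows that repeat a pose let the fingers close. It gives the time, the measured TCP pose, the force, the opening and the grip force at its end, in the units of the state.
- arm.observe(): the state, without advancing time (a new reading comes with each control period).
- eyes.get_image(name): name is "side" or "top" or "wrist"; returns the picture (420x560x3 uint8, red, green, blue); there is no depth.
- eyes.camera_info(name): a dict with "intrinsics" (3x3 intrinsics, pixels), "k1" (the pictures are not rectified: a ray, as slopes to the right and down, at radius r is drawn at 1 + k1 r^2 times it, then the intrinsics apply), "R" (3x3) and "t" (3): a world point X has camera coordinates R X + t. Camera axes: x right, y down, z forward; pixel columns grow to the right and rows downward; lengths in m; the calibration is good to about 2 mm. A picture is of the moment at which its call begins: read the wrist's pose just before it. camera_info takes no time and is no camera call; for the wrist camera it gives the pose at the moment of the call.
- ticket.finish_job(): hands the job in; it is judged then, once.
Trained networks look in the newest picture that a camera, given by its name, has taken for a name from the list of things; names that differ only in an ending like _2 or _b are one class to them, and where a whole thing is asked for, a point or a joint stands for the part that bears it (a point fixed in the world has none). Each returns a list of dicts, best first, with "confidence" (0 to 1); they miss things now and then, are a little off and sometimes report something else, mostly with a low value. They report only what shows in the picture. A call takes as long as a camera call. They do not tell look-alikes from the thing itself.
- models.recognise(name, camera): "extent" ([left, top, width, height] in pixels, round what is visible of it).
- models.silhouettes(name, camera): "region" (420x560 bool, what is visible of it) and "extent" ([left, top, width, height] in pixels, round what is visible of it).
The state is a dict: "time_s": time; "joint_pos": joint angles; "joint_vel": joint speeds; "effort": joint torques, N m; "ee_pos": TCP position; "eef_rot": TCP orientation; "contact_force": force on the tool from outside, world axes, zero at the start; "torque": the same for the moment, N m; "gripper_width": opening from 0.0 (shut) to 1.0 (fully open); "grasp_force": force on a finger pad.
Only numpy, scipy, OpenCV 4.12 (cv2) and the standard library are available. Lean on these libraries where they do the work, as an engineer would, in place of code of your own. Each camera call takes 0.05 s, during which the arm holds its last target. There are 200 camera calls.

## Working session

There is one attempt and no reset: what is moved stays moved. The work goes in short steps, Python scripts to look and compute and a shell command to move; the robot and the scene stay as the last step left them, time stands still between calls to the robot, and variables do not carry over. Pictures are saved under pics/ and viewed, at most 10 in all, crops included, and the job is handed in when it is done.

```bash
mkdir -p pics; ls; python3 - <<'E'
from station import arm, eyes, ticket, models
import cv2
for n in ("top","side"):
    im=eyes.get_image(n); cv2.imwrite(f"pics/{n}0.png",im[:,:,::-1])
    for t in ("case","case_latch","dock","post","jar","mug","tin"):
        print(n,t,[(d["extent"],round(d["confidence"],2)) for d in models.recognise(t,n)])
    c=eyes.camera_info(n); print(c)
print(arm.observe())
E
```

```text
pics
top case [([180.1, 276.9, 68.3, 73.4], 0.88), ([216.3, 196.1, 56.0, 50.2], 0.67)]
top case_latch [([218.4, 196.5, 54.9, 49.7], 0.93), ([178.7, 277.5, 72.1, 68.8], 0.84)]
top dock [([344.4, 244.8, 75.4, 76.7], 0.91), ([230.5, 115.3, 83.7, 78.0], 0.9), ([233.7, 172.9, 11.9, 20.9], 0.25)]
top post [([345.9, 303.0, 15.4, 20.9], 0.67), ([254.5, 116.3, 63.2, 23.8], 0.56), ([231.1, 174.7, 16.2, 19.1], 0.48)]
top jar [([112.0, 124.9, 38.0, 35.0], 0.92), ([415.4, 126.3, 56.3, 44.9], 0.6)]
top mug [([410.7, 127.5, 60.3, 44.8], 0.9)]
top tin [([106.4, 232.3, 40.7, 42.2], 0.96)]
{'intrinsics': array([[410.08761203,   0.        , 290.39529703],
       [  0.        , 410.08761203, 205.67233511],
       [  0.        ,   0.        ,   1.        ]]), 'k1': -0.10387347307737248, 'R': array([[-0.01404293, -0.99973575, -0.01819937],
       [-0.99293893,  0.01608701, -0.11753076],
       [ 0.11779248,  0.01642039, -0.99290246]]), 't': array([0.00817401, 0.51489932, 0.80269155])}
side case [([263.7, 229.9, 51.8, 43.9], 0.86), ([332.3, 251.2, 66.4, 53.3], 0.81)]
side case_latch [([264.3, 230.8, 50.2, 
[... 774 characters left out ...]
1.09771548])}
{'time_s': 0.8, 'joint_pos': array([-6.58349552e+01,  1.83086274e+01,  8.96393835e+01, -2.26273331e-03,
        7.20439604e+01, -1.14348195e+00]), 'joint_vel': array([ 0.01832784, -0.08341098,  0.01125048,  0.07454148, -0.00222154,
        0.03444482]), 'effort': array([ 1.69526966e-04, -4.12298799e+01, -2.32217127e+01,  7.26071396e-02,
        3.75123520e-02, -1.57287388e-05]), 'ee_pos': array([ 0.24582279, -0.51981128,  0.23100616]), 'eef_rot': array([1.79992016e+02, 2.31241358e-03, 2.53092240e+01]), 'contact_force': array([-0.94364336, -1.16623327,  0.2952213 ]), 'torque': array([-0.00998373, -0.01399627, -0.00759823]), 'grasp_force': 0.0, 'gripper_width': 0.999172543124066}
```

View pics/top0.png

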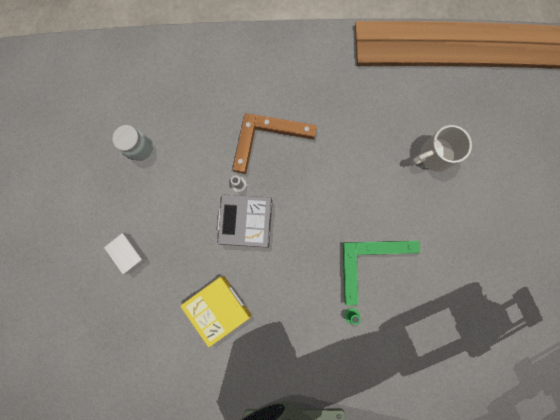

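View pics/side0.png

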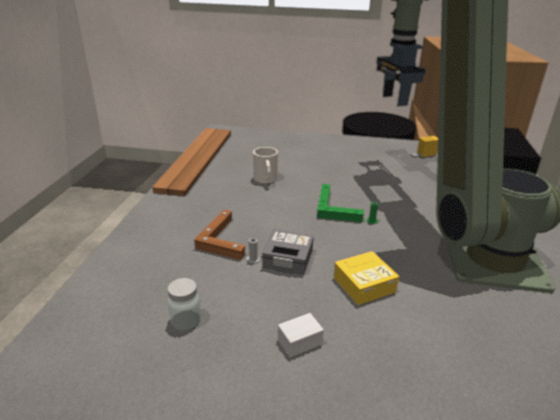

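Candidates in the top view are the grey case at (245,220) and the yellow look-alike at (215,312). For the dock, it's the wooden one at (275,140) with its steel post at (237,183), against the green one at (380,270) with a green post. I choose grey and wooden, and check them in one close crop.

```bash
cat > h.py <<'E'
from station import arm, eyes, ticket, models
import numpy as np, cv2
def px2w(n,uv,z):
    c=eyes.camera_info(n);K=c["intrinsics"];out=[]
    for u,v in np.atleast_2d(uv):
        d=np.array([(u-K[0,2])/K[0,0],(v-K[1,2])/K[1,1]]);s=d.copy()
        for _ in range(20): s=d/(1+c["k1"]*(s@s))
        r=c["R"].T@np.array([*s,1]);o=-c["R"].T@c["t"]
        out.append((o+r*(z-o[2])/r[2])[:2])
    return np.array(out)
def w2px(n,X):
    c=eyes.camera_info(n);K=c["intrinsics"];p=(c["R"]@np.atleast_2d(X).T).T+c["t"];s=p[:,:2]/p[:,2:]
    s=s*(1+c["k1"]*(s**2).sum(1,keepdims=True));return s*[K[0,0],K[1,1]]+K[:2,2]
E
python3 - <<'E'
from h import *
im=cv2.imread("pics/top0.png")[105:250,205:325]
cv2.imwrite("pics/crop0.png",cv2.resize(im,None,fx=4,fy=4,interpolation=cv2.INTER_CUBIC))
E
```

```text
(no output)
```

View pics/crop0.png

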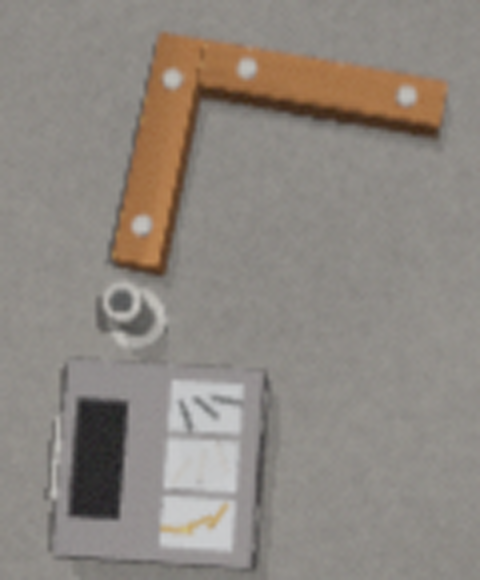

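The crop shows the grey case with its steel latch at its left (crop 55,455). The wooden L has its inner corner near (200,88), and the steel post's top is at (122,300). Next I compute the poses.

```bash
python3 - <<'E'
from h import *
f=lambda p,z: px2w("top",np.array(p)/4+[205-.375,105-.375],z)
D=f([(160,33),(445,83),(112,262),(200,86),(162,271),(438,127)],.028)
C=f([(68,362),(264,372),(251,566),(52,555)],.045)
P=f([(122,301)],.055)
# dock fit: model pts
M=np.array([(25,25),(25,-130),(-100,25),(0,0),(-100,0),(0,-130)])/1000
def fit(M,W):
    a=M-M.mean(0);b=W-W.mean(0);th=np.arctan2((a[:,0]*b[:,1]-a[:,1]*b[:,0]).sum(),(a*b).sum())
    R=np.array([[np.cos(th),-np.sin(th)],[np.sin(th),np.cos(th)]]);t=W.mean(0)-R@M.mean(0)
    return np.degrees(th),R,t,(W-(M@R.T+t))*1000
th,R,t,e=fit(M,D);print("dock",th,t,e.round(1).tolist())
# case corners: TL,TR,BR,BL image => case frame yaw -90: -x is left; far = +y
Mc=np.array([(-50,50),(50,50),(50,-50),(-50,-50)])/1000
tc,Rc,cc,e=fit(Mc,C);print("case",tc,cc,e.round(1).tolist(),"in dock",((cc-t)@R*1000).round(1),tc-th)
print("post",P,((P-t)@R*1000).round(1))
print("corners in dock",((C-t)@R*1000).round(1).tolist())
E
```

```text
dock -11.031628330652826 [0.68450077 0.07508959] [[0.4, -0.5], [-0.6, 2.0], [0.2, 0.2], [0.1, -1.9], [-0.3, -1.3], [0.2, 1.4]]
case -94.13122839078434 [0.48512142 0.09266079] [[-1.7, -0.6], [-1.3, 0.3], [1.8, 0.4], [1.2, -0.2]] in dock [-199.1  -20.9] -83.09960006013152
post [[0.56567505 0.10955994]] [[-123.2   11.1]]
corners in dock [[-157.0, 33.9], [-144.7, -64.5], [-241.0, -75.8], [-253.5, 22.8]]
```

```bash
python3 - <<'E'
from h import *
print(px2w("top",[(223,277),(250,318),(210,346),(181,306)],.045).round(3).tolist())
th=np.radians(-11.03);R=np.array([[np.cos(th),-np.sin(th)],[np.sin(th),np.cos(th)]]);t=np.array([.6845,.0751])
for o in (0,20):   # TCP pose 30 mm short of near face contact
    a=np.radians(6.9);n=np.array([np.cos(a),np.sin(a)]);r=np.array([n[1],-n[0]])
    for g in (12,0): print(o,g,(R@(np.array([-199.1,-20.9])-n*(50+16+g)+r*o)/1000+t).round(4))
E
```

```text
[[0.374, 0.135], [0.294, 0.082], [0.239, 0.161], [0.317, 0.219]]
0 12 [0.4073 0.0983]
0 0 [0.4193 0.0974]
20 12 [0.4058 0.0783]
20 0 [0.4178 0.0775]
```

```bash
python3 -m crank '{"hand":[4,4,4,4,4,4,4,4,4,4,4,4,4,4,4,4,4,4,4,4],"translation":[[16,61.8,0],[16,61.8,0],[16,61.8,0],[16,61.8,0],[16,61.8,0],[16,61.8,0],[16,61.8,0],[16,61.8,0],[16,61.8,0],[16,61.8,0],[16,61.8,0],[16,61.8,0],[16,61.8,0],[16,61.8,0],[16,61.8,0],[16,61.8,0],[16,61.8,0],[16,61.8,0],[16,61.8,0],[16,61.8,0]],"turn":[-0.513,-0.513,-0.513,-0.513,-0.513,-0.513,-0.513,-0.513,-0.513,-0.513,-0.513,-0.513,-0.513,-0.513,-0.513,-0.513,-0.513,-0.513,-0.513,-0.513]}'
```

```text
time_s: 2.47
ee_pos: [0.4055, 0.097, 0.231]
eef_rot: [180.0, 0.0, -4.2]
contact_force: [1.0, -0.1, -0.7]
gripper_width: 0.435
grasp_force: 0.0
```

```bash
python3 -m crank '{"hand":[4,4,4,4,4,4,4,4,4,4],"translation":[[0,0,-4],[0,0,-8],[0,0,-12],[0,0,-15],[0,0,-18],[0,0,-19],[0,0,-20],[0,0,-20],[0,0,-20],[0,0,-20]],"turn":[0,0,0,0,0,0,0,0,0,0]}'
python3 - <<'E'
from h import *
for n in("top","wrist"):
    cv2.imwrite(f"pics/{n}1.png",eyes.get_image(n)[:,:,::-1])
a=cv2.imread("pics/top1.png")[105:325,170:330]; a=cv2.resize(a,None,fx=2.5,fy=2.5)
b=cv2.resize(cv2.imread("pics/wrist1.png"),(400,300)); o=np.zeros((550,800,3),np.uint8);o[:,:400]=a;o[:300,400:]=b
cv2.imwrite("pics/v1.png",o)
E
```

```text
time_s: 3.3
ee_pos: [0.4065, 0.0976, 0.0317]
eef_rot: [-180.0, -0.1, -4.2]
contact_force: [0.1, -0.1, 0.4]
gripper_width: 0.434
grasp_force: 0.0
```

View pics/v1.png

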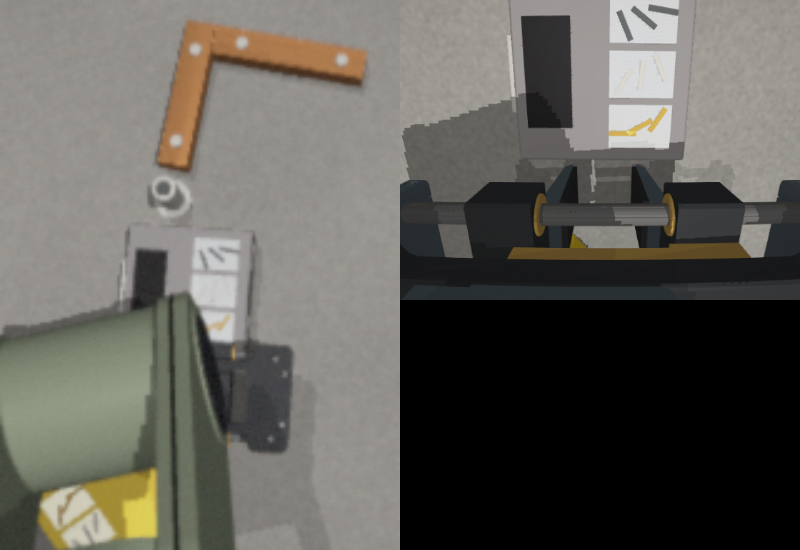

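The case's far edge and the post (view 165,190) show clearly, and the fingers sit centred and square to the near face. Now I translate it towards the post.

```bash
python3 -m crank '{"hand":[4,4,4,4,4,4,4,4,4,4,4,4,4,4,4],"translation":[[0.3,-0.02,0],[0.6,-0.04,0],[0.9,-0.07,0],[1.05,-0.08,0],[1.2,-0.1,0],[1.35,-0.1,0],[1.5,-0.11,0],[1.65,-0.12,0],[1.8,-0.13,0],[1.95,-0.14,0],[2.1,-0.15,0],[2.25,-0.16,0],[2.4,-0.17,0],[2.5,-0.18,0],[2.5,-0.18,0]],"turn":[0,0,0,0,0,0,0,0,0,0,0,0,0,0,0]}'
python3 - <<'E'
from h import *
for n in("top","wrist"):
    cv2.imwrite(f"pics/{n}2.png",eyes.get_image(n)[:,:,::-1])
a=cv2.imread("pics/top2.png")[105:255,190:320]; a=cv2.resize(a,None,fx=4,fy=4,interpolation=cv2.INTER_CUBIC)
cv2.imwrite("pics/v2.png",a)
E
```

```text
time_s: 4.65
ee_pos: [0.4314, 0.0964, 0.0309]
eef_rot: [-180.0, -0.0, -4.1]
contact_force: [-0.3, -0.2, -0.7]
gripper_width: 0.436
grasp_force: 0.5
```

View pics/v2.png

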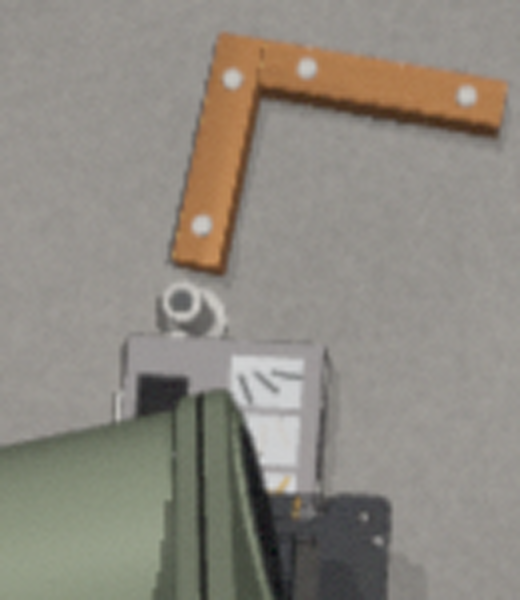

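Case has moved about 12 mm without turning; corners are at (128,338) and (325,348), and about 5 mm is left to the post. I'll close that gap, then back off, close the fingers and shift right.

```bash
python3 -m crank '{"hand":[4,4,4,4,4,4,4,2,0,0,0,0,0,0,0],"translation":[[0.1,0,0],[0.2,-0.01,0],[0.3,-0.02,0],[0.4,-0.03,0],[0.45,-0.03,0],[0.45,-0.03,0],[-0.55,0.04,0],[-0.55,0.04,0],[-0.65,-1.5,0],[-0.76,-2.95,0],[-0.76,-2.95,0],[-0.76,-2.95,0],[-0.76,-2.95,0],[-0.76,-2.95,0],[-0.76,-2.95,0]],"turn":[0,0,0,0,0,0,0,0,0,0,0,0,0,0,0]}'
python3 - <<'E'
from h import *
R=lambda a:np.array([[np.cos(a),-np.sin(a)],[np.sin(a),np.cos(a)]])
th=np.radians(-11.03);t=np.array([684.5,75.1]);P=np.array([-125,10.]);f0=np.radians(6.9)
e=arm.observe()["ee_pos"]*1000;print(e)
for d in range(0,86,5):
    f=f0+np.radians(d);n=R(f)@[1,0];r=np.array([n[1],-n[0]])
    s=-21.8+10*(f-f0);c=P-10*n-s*r-50*n;T=R(th)@(c+30*r-66*n)+t
    print(d,((T-e[:2])/10).round(2),round(np.radians(d),3))
E
```

```text
time_s: 6.0
ee_pos: [0.4235, 0.0674, 0.031]
eef_rot: [-180.0, -0.0, -4.0]
contact_force: [0.3, 0.3, -0.7]
gripper_width: 0.003
grasp_force: 0.0
[423.54939282  67.36034665  31.01236472]
0 [ 1.08 -0.11] 0.0
5 [ 1.5  -1.14] 0.087
10 [ 2.   -2.12] 0.175
15 [ 2.57 -3.06] 0.262
20 [ 3.22 -3.95] 0.349
25 [ 3.93 -4.77] 0.436
30 [ 4.71 -5.54] 0.524
35 [ 5.55 -6.24] 0.611
40 [ 6.43 -6.87] 0.698
45 [ 7.36 -7.42] 0.785
50 [ 8.34 -7.9 ] 0.873
55 [ 9.34 -8.29] 0.96
60 [10.37 -8.6 ] 1.047
65 [11.42 -8.83] 1.134
70 [12.48 -8.97] 1.222
75 [13.55 -9.03] 1.309
80 [14.61 -9.  ] 1.396
85 [15.67 -8.88] 1.484
```

```bash
python3 -m crank '{"hand":[0,0,0,0,0,0,0,0,0,0,0,0,0,0,0,0,0,0],"translation":[[0.4,-0.03,0],[0.8,-0.06,0],[0.95,-0.08,0],[1.08,-0.11,0],[1.2,-0.4,0],[1.35,-0.8,0],[1.5,-1.14,0],[1.67,-1.47,0],[1.83,-1.8,0],[2,-2.12,0],[2.19,-2.43,0],[2.38,-2.75,0],[2.57,-3.06,0],[2.79,-3.36,0],[3,-3.65,0],[3.22,-3.95,0],[3.25,-3.95,0],[3.25,-3.95,0]],"turn":[0,0,0,0,0.03,0.06,0.087,0.116,0.145,0.175,0.204,0.233,0.262,0.291,0.32,0.349,0.349,0.349]}'
python3 - <<'E'
from h import *
for n in("top","wrist"):
    cv2.imwrite(f"pics/{n}3.png",eyes.get_image(n)[:,:,::-1])
a=cv2.imread("pics/top3.png")[105:255,190:290]; a=cv2.resize(a,None,fx=4,fy=4,interpolation=cv2.INTER_CUBIC)
b=cv2.resize(cv2.imread("pics/wrist3.png"),(400,300)); o=np.zeros((600,800,3),np.uint8);o[:,:400]=a;o[:300,400:]=b
cv2.imwrite("pics/v3.png",o)
E
```

```text
time_s: 7.5
ee_pos: [0.4556, 0.0271, 0.0308]
eef_rot: [180.0, 0.0, 15.9]
contact_force: [-0.7, -1.3, 0.6]
gripper_width: 0.005
grasp_force: 0.7
```

View pics/v3.png

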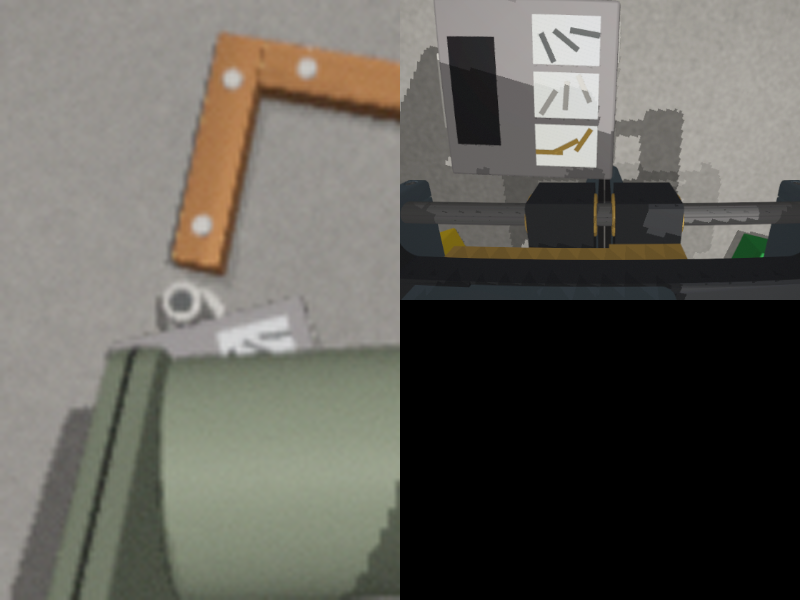

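```bash
cat >> h.py <<'E'
TH=np.radians(-11.03);T0=np.array([.6845,.0751])
RR=lambda a:np.array([[np.cos(a),-np.sin(a)],[np.sin(a),np.cos(a)]])
def todock(W): return ((np.atleast_2d(W)-T0)@RR(TH)*1000)
E
python3 - <<'E'
from h import *
b=cv2.imread("pics/wrist3.png")
o=cv2.resize(b[180:270,50:320],None,fx=2.9,fy=2.9,interpolation=cv2.INTER_CUBIC);cv2.imwrite("pics/v4.png",o)
print("near L,R", todock(px2w("wrist",[(72,240),(287,248)],.045)).round(1).tolist())
print("R edge top", todock(px2w("wrist",[(308,2)],.045)).round(1).tolist(),"tcp",todock(arm.observe()["ee_pos"][:2]).round(1), "tip px",w2px("wrist",[[*arm.observe()["ee_pos"][:2],.045]]))
print("far R (top cam)",todock(px2w("top",[(190+300/4,105+297/4)],.045)).round(1))
E
```

```text
near L,R [[-238.2, 4.9], [-197.8, -82.1]]
R edge top [[-107.6, -44.9]] tcp [[-215.6  -90.7]] tip px [[286.1005892  288.44884205]]
far R (top cam) [[-110.   -46.4]]
```

View pics/v4.png

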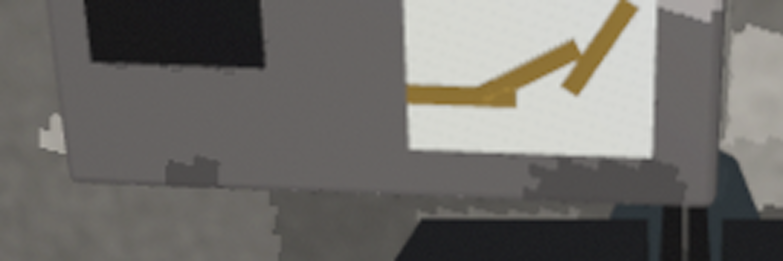

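The wrist crop puts the case's near corners at about (75,242) and (296,251) px. The case has turned to 25° but slid about 12 mm along the post, and the pusher now sits near the corner. I'll re-grip with a shorter lever, so the pinch is firmer.

```bash
cat > plan.py <<'E'
from h import *
def plan(f0d,s0,o,steps,gap=0,push=0,pts=()):
    "print TCP shifts (cm) / turns (rad) from the present pose for a no-slip roll about the post"
    P=np.array([-125,10.]);f0=np.radians(f0d);q=arm.observe();e=q["ee_pos"][:2]*1000;y0=np.radians(q["eef_rot"][2])
    for d in [0]+list(steps):
        f=f0+np.radians(d);n=RR(f)@[1,0];r=np.array([n[1],-n[0]]);s=s0+10*(f-f0);c=P-60*n-s*r
        for oo,g in ([(None,12),(o,12),(o,0)] if d==0 else [(o,0)]):
            if oo is None: oo=(RR(TH).T@(e-T0*1000)-c)@r
            T=RR(TH)@(c+oo*r-(66+g-push)*n)+T0*1000
            print(d,round(oo),g,((T-e)/10).round(2).tolist(),round(f+TH-y0,3))
E
python3 -c "
from plan import *
plan(24.9,-6.7,18,range(3,67,3))"
```

```text
0 47 12 [-1.3, -0.32] -0.035
0 18 12 [-1.98, 2.45] -0.035
0 18 0 [-0.82, 2.74] -0.035
3 18 0 [-0.54, 2.18] 0.017
6 18 0 [-0.22, 1.65] 0.069
9 18 0 [0.11, 1.13] 0.122
12 18 0 [0.47, 0.62] 0.174
15 18 0 [0.85, 0.14] 0.227
18 18 0 [1.26, -0.33] 0.279
21 18 0 [1.69, -0.78] 0.331
24 18 0 [2.13, -1.2] 0.384
27 18 0 [2.6, -1.6] 0.436
30 18 0 [3.09, -1.98] 0.488
33 18 0 [3.59, -2.34] 0.541
36 18 0 [4.11, -2.67] 0.593
39 18 0 [4.64, -2.97] 0.645
42 18 0 [5.19, -3.25] 0.698
45 18 0 [5.75, -3.5] 0.75
48 18 0 [6.32, -3.73] 0.802
51 18 0 [6.9, -3.92] 0.855
54 18 0 [7.49, -4.09] 0.907
57 18 0 [8.09, -4.23] 0.96
60 18 0 [8.69, -4.35] 1.012
63 18 0 [9.29, -4.43] 1.064
66 18 0 [9.9, -4.48] 1.117
```

```bash
python3 -m crank '{"hand":[0,0,0,0,0,0,0,0,0,0,0,0,0,0,0,0,0,0],"translation":[[-1.3,-0.32,0],[-1.98,2.45,0],[-1.98,2.45,0],[-1.4,2.6,0],[-1,2.7,0],[-0.82,2.74,0],[-0.68,2.46,0],[-0.54,2.18,0],[-0.38,1.92,0],[-0.22,1.65,0],[-0.06,1.39,0],[0.11,1.13,0],[0.29,0.88,0],[0.47,0.62,0],[0.66,0.38,0],[0.85,0.14,0],[1.05,-0.1,0],[1.26,-0.33,0]],"turn":[-0.035,-0.035,-0.035,-0.035,-0.035,-0.035,-0.01,0.017,0.043,0.069,0.095,0.122,0.148,0.174,0.2,0.227,0.253,0.279]}'
python3 - <<'E'
from h import *
for n in("top","wrist"):
    cv2.imwrite(f"pics/{n}5.png",eyes.get_image(n)[:,:,::-1])
a=cv2.imread("pics/top5.png")[135:225,210:290]; a=cv2.resize(a,None,fx=4.5,fy=4.5,interpolation=cv2.INTER_CUBIC)
b=cv2.imread("pics/wrist5.png")[:300,:440]; o=np.zeros((405,800,3),np.uint8);o[:,:360]=a;o[:300,360:]=b
cv2.imwrite("pics/v5.png",o)
E
```

```text
time_s: 9.1
ee_pos: [0.468, 0.0235, 0.0307]
eef_rot: [-179.9, 0.1, 31.9]
contact_force: [-1.6, 0.3, 0.7]
gripper_width: 0.006
grasp_force: 0.8
```

View pics/v5.png

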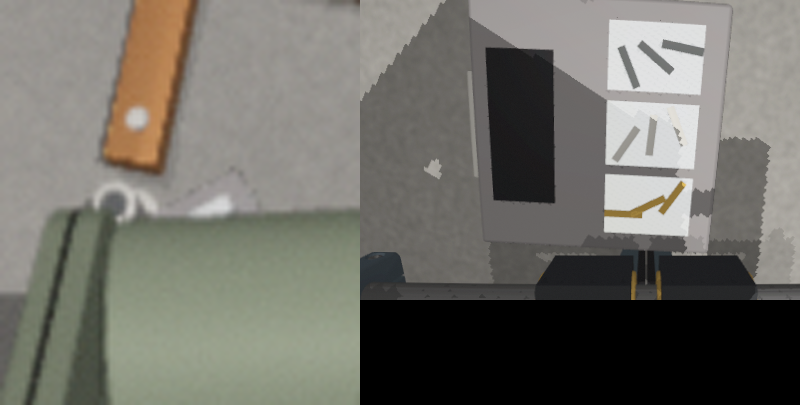

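The wrist view (right part) shows near corners at about (125,240) and (347,250) and the far-right corner at (372,8). The pusher is now well inside the face. Next is an automatic pose fit, so I don't need more pictures.

```bash
cat >> plan.py <<'E'
from scipy.optimize import minimize
def pose(x0,y0,f0,cam="wrist",rows=238):
    "fit the case's cuboid outline to the silhouette -> dock x,y,f and contact coordinate s"
    eyes.get_image(cam);S=models.silhouettes("case",cam)
    if not S: print("none");return
    def mask(p):
        f=np.radians(p[2]);n=RR(f)@[1,0];r=np.array([n[1],-n[0]]);m=np.zeros((420,560),np.uint8)
        q=[(np.array(p[:2])+50*a*n+50*b*r)/1000 for a,b in((1,1),(1,-1),(-1,-1),(-1,1))]
        W=np.array([[*(RR(TH)@v+T0),z] for z in(.0,.045) for v in q])
        h=cv2.convexHull(w2px(cam,W).astype(np.float32))
        cv2.fillConvexPoly(m,(h*16).round().astype(np.int32),1,cv2.LINE_8,4);return m[:rows]>0
    best=None
    for d in S[:3]:
        g=d["region"][:rows]
        J=lambda p:-(mask(p)&g).sum()/max((mask(p)|g).sum(),1)
        r=minimize(J,[x0,y0,f0],method="Nelder-Mead",options=dict(initial_simplex=np.array([x0,y0,f0])+[[0,0,0],[10,0,0],[0,10,0],[0,0,8]],xatol=.05,fatol=1e-5))
        if best is None or r.fun<best.fun: best=r
    x,y,f=best.x;n=RR(np.radians(f))@[1,0];rr=np.array([n[1],-n[0]]);P=np.array([-125,10.])-[x,y]
    t=todock(arm.observe()["ee_pos"][:2])[0]-[x,y]
    print("case",best.x.round(1),"iou",round(-best.fun,3),"s",(P@rr).round(1),"dpost",(P@n).round(1),"tcp o,n",(t@rr).round(1),(t@n).round(1))
E
python3 - <<'E'
from plan import *
print(todock(px2w("wrist",[(125,240),(347,250),(372,8)],.045)).round(1).tolist())
pose(-160,-28,43)
E
```

```text
[[-233.3, -24.3], [-170.0, -99.1], [-95.9, -37.3]]
case [-163.6  -28.7   40. ] iou 0.986 s -4.8 dpost 54.5 tcp o,n 23.7 -70.3
```

The lever works: f is 40° and the slip is negligible. Continuing.

```bash
python3 -c "
from plan import *
plan(40,-4.8,23,range(3,54,3))"
```

```text
0 24 12 [-1.16, -0.64] -0.05
0 23 12 [-1.19, -0.58] -0.05
0 23 0 [-0.14, -0.0] -0.05
3 23 0 [0.29, -0.45] 0.002
6 23 0 [0.75, -0.88] 0.055
9 23 0 [1.22, -1.29] 0.107
12 23 0 [1.71, -1.67] 0.159
15 23 0 [2.22, -2.03] 0.212
18 23 0 [2.74, -2.36] 0.264
21 23 0 [3.28, -2.67] 0.316
24 23 0 [3.84, -2.95] 0.369
27 23 0 [4.4, -3.2] 0.421
30 23 0 [4.98, -3.43] 0.474
33 23 0 [5.56, -3.63] 0.526
36 23 0 [6.16, -3.8] 0.578
39 23 0 [6.76, -3.94] 0.631
42 23 0 [7.37, -4.05] 0.683
45 23 0 [7.98, -4.13] 0.735
48 23 0 [8.59, -4.18] 0.788
51 23 0 [9.21, -4.2] 0.84
```

```bash
python3 -m crank '{"hand":[0,0,0,0,0,0,0,0,0,0,0,0,0,0,0,0,0,0,0,0],"translation":[[0.1,-0.2,0],[0.29,-0.45,0],[0.52,-0.66,0],[0.75,-0.88,0],[0.98,-1.08,0],[1.22,-1.29,0],[1.46,-1.48,0],[1.71,-1.67,0],[1.96,-1.85,0],[2.22,-2.03,0],[2.48,-2.19,0],[2.74,-2.36,0],[3.01,-2.51,0],[3.28,-2.67,0],[3.56,-2.81,0],[3.84,-2.95,0],[4.12,-3.07,0],[4.4,-3.2,0],[4.4,-3.2,0],[4.4,-3.2,0]],"turn":[0,0.01,0.03,0.055,0.08,0.107,0.133,0.159,0.185,0.212,0.238,0.264,0.29,0.316,0.342,0.369,0.395,0.421,0.421,0.421]}'
python3 - <<'E'
from plan import *
pose(-140,-40,65)
E
```

```text
time_s: 10.97
ee_pos: [0.5128, -0.0089, 0.0309]
eef_rot: [179.9, 0.0, 56.0]
contact_force: [-2.6, -5.9, -0.5]
gripper_width: 0.005
grasp_force: 2.5
case [-147.4  -42.2   64.5] iou 0.988 s -2.3 dpost 56.8 tcp o,n 26.7 -68.2
```

```bash
python3 -c "
from plan import *
plan(64.5,-2.3,26.5,range(3,28,3))"
```

```text
0 27 12 [-0.78, -1.05] -0.045
0 26 12 [-0.79, -1.04] -0.045
0 26 0 [-0.08, -0.07] -0.045
3 26 0 [0.51, -0.3] 0.008
6 26 0 [1.1, -0.5] 0.06
9 26 0 [1.7, -0.67] 0.112
12 26 0 [2.31, -0.81] 0.165
15 26 0 [2.92, -0.92] 0.217
18 26 0 [3.54, -1.0] 0.269
21 26 0 [4.16, -1.05] 0.322
24 26 0 [4.78, -1.07] 0.374
27 26 0 [5.4, -1.06] 0.426
```

```bash
python3 -m crank '{"hand":[0,0,0,0,0,0,0,0,0,0,0,0,0,0,0,0,0,0],"translation":[[0.2,-0.17,0],[0.51,-0.3,0],[0.8,-0.4,0],[1.1,-0.5,0],[1.4,-0.59,0],[1.7,-0.67,0],[2,-0.74,0],[2.31,-0.81,0],[2.61,-0.86,0],[2.92,-0.92,0],[3.23,-0.96,0],[3.54,-1,0],[3.85,-1.02,0],[4.16,-1.05,0],[4.4,-1.05,0],[4.58,-1.05,0],[4.58,-1.05,0],[4.58,-1.05,0]],"turn":[0,0.008,0.034,0.06,0.086,0.112,0.138,0.165,0.191,0.217,0.243,0.269,0.296,0.322,0.34,0.355,0.355,0.355]}'
python3 - <<'E'
from plan import *
pose(-130,-50,86)
E
```

```text
time_s: 12.57
ee_pos: [0.5595, -0.0194, 0.0311]
eef_rot: [179.8, 0.1, 76.4]
contact_force: [0.7, -5.2, -2.7]
gripper_width: 0.003
grasp_force: 2.7
case [-128.1  -44.2   87.2] iou 0.981 s 0.5 dpost 54.3 tcp o,n 26.9 -71.3
```

```bash
python3 -m crank '{"hand":[0,0,0,0,0],"translation":[[0.02,0.05,0],[0.03,0.1,0],[0.04,0.15,0],[0.04,0.18,0],[0.04,0.18,0]],"turn":[0.01,0.02,0.03,0.04,0.045]}'
python3 - <<'E'
from plan import *
pose(-128,-47,89)
E
```

```text
time_s: 13.08
ee_pos: [0.5603, -0.0197, 0.0313]
eef_rot: [179.7, 0.2, 79.1]
contact_force: [0.6, -14.3, -1.4]
gripper_width: 0.008
grasp_force: 6.8
case [-128.1  -45.    87.3] iou 0.986 s 0.5 dpost 55.1 tcp o,n 27.6 -70.6
```

```bash
python3 -m crank '{"hand":[0,0,0,0,0,0,0,0,0,0,0,0,0,0,0,0,0,0,0,0],"translation":[[-0.3,-1.5,0],[-0.57,-2.95,0],[-0.57,-2.95,4],[-0.57,-2.95,8],[-0.57,-2.95,10],[-2,-1,10],[-4,2,10],[-7,5,10],[-9.4,8.7,10],[-9.4,8.7,10],[-9.4,8.7,10],[-9.4,8.7,10],[-9.4,8.7,10],[-9.4,8.7,10],[-9.4,8.7,10],[-9.4,8.7,10],[-9.4,8.7,10],[-9.4,8.7,10],[-9.4,8.7,10],[-9.4,8.7,10]],"turn":[0,0,0,0,0,-0.12,-0.24,-0.36,-0.48,-0.6,-0.72,-0.84,-0.96,-1.08,-1.2,-1.32,-1.44,-1.573,-1.573,-1.573]}'
python3 - <<'E'
from plan import *
pose(-128,-50,89,rows=300)
cv2.imwrite("pics/w6.png",eyes.get_image("wrist")[:,:,::-1])
E
```

```text
time_s: 14.85
ee_pos: [0.4652, 0.0709, 0.1313]
eef_rot: [-179.9, -0.1, -11.0]
contact_force: [-0.1, 0.6, -0.2]
gripper_width: 0.004
grasp_force: 0.0
case [-128.7  -47.8   87.3] iou 0.976 s 1.0 dpost 57.9 tcp o,n -86.0 -2.6
```

View pics/w6.png

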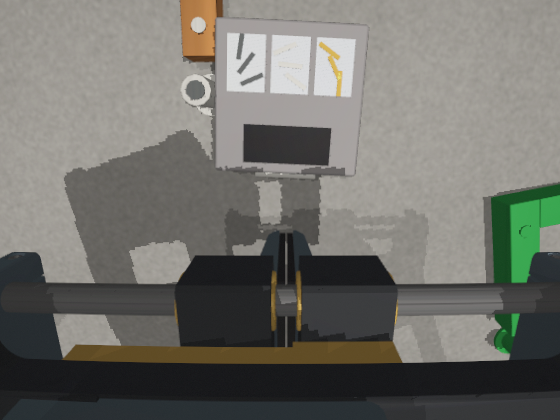

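The view shows the case turned: latch plate at (285,176) towards the robot, left side along the rail (215,57) and the post (195,90). Now I'll descend behind the latch and slide it home, first stretch.

```bash
python3 -m crank '{"hand":[0,0,0,0,0,0,0,0,0,0,0,0,0,0,0,0,0,0,0],"translation":[[0,0,-4],[0,0,-7],[0,0,-9],[0,0,-10],[0,0,-10],[0.6,-0.12,-10],[1.2,-0.23,-10],[1.5,-0.29,-10],[1.7,-0.33,-10],[2,-0.39,-10],[2.4,-0.47,-10],[2.8,-0.55,-10],[3.2,-0.62,-10],[3.6,-0.7,-10],[4,-0.78,-10],[4.4,-0.86,-10],[4.8,-0.94,-10],[4.9,-0.96,-10],[4.9,-0.96,-10]],"turn":[0,0,0,0,0,0,0,0,0,0,0,0,0,0,0,0,0,0,0]}'
python3 - <<'E'
from plan import *
pose(-96,-50,89)
E
```

```text
time_s: 16.58
ee_pos: [0.5122, 0.0602, 0.0311]
eef_rot: [179.9, 0.2, -11.2]
contact_force: [-5.4, -1.2, 1.0]
gripper_width: 0.007
grasp_force: 2.1
case [-92.4 -47.9  89.5] iou 0.993 s -33.1 dpost 57.6 tcp o,n -73.8 -0.2
```

```bash
python3 -m crank '{"hand":[0,0,0,0,0,0,0,0,0,0,0,0],"translation":[[0.4,-0.08,0],[0.8,-0.16,0],[1.2,-0.23,0],[1.6,-0.31,0],[2,-0.39,0],[2.4,-0.47,0],[2.8,-0.55,0],[3.2,-0.62,0],[3.6,-0.7,0],[3.9,-0.76,0],[4,-0.78,0],[4,-0.78,0]],"turn":[0,0,0,0,0,0,0,0,0,0,0,0]}'
python3 - <<'E'
from plan import *
pose(-54,-50,89)
E
```

```text
time_s: 17.68
ee_pos: [0.5524, 0.0525, 0.0309]
eef_rot: [179.9, 0.1, -11.2]
contact_force: [-4.9, -2.1, 0.7]
gripper_width: 0.006
grasp_force: 2.0
case [-54.8 -48.1  90.1] iou 0.991 s -70.1 dpost 58.2 tcp o,n -70.6 0.9
```

```bash
python3 -m crank '{"hand":[0,0,0,0,0,0],"translation":[[0.1,-0.02,0],[0.2,-0.04,0],[0.3,-0.06,0],[0.4,-0.08,0],[0.45,-0.09,0],[0.45,-0.09,0]],"turn":[0,0,0,0,0,0]}'
```

```text
time_s: 18.28
ee_pos: [0.5567, 0.0517, 0.0309]
eef_rot: [179.9, 0.2, -11.2]
contact_force: [-5.5, -1.6, 1.1]
gripper_width: 0.005
grasp_force: 2.5
```

Moved freely, so it's not yet at the rail. Stepping on gently.

```bash
python3 -m crank '{"hand":[0,0,0,0],"translation":[[0.05,-0.01,0],[0.1,-0.02,0],[0.15,-0.03,0],[0.15,-0.03,0]],"turn":[0,0,0,0]}'
```

```text
time_s: 18.62
ee_pos: [0.5581, 0.0515, 0.0309]
eef_rot: [179.9, 0.2, -11.2]
contact_force: [-5.3, -1.9, 1.5]
gripper_width: 0.006
grasp_force: 2.5
```

```bash
python3 -m crank '{"hand":[0,0,0,0],"translation":[[0.05,-0.01,0],[0.1,-0.02,0],[0.15,-0.03,0],[0.15,-0.03,0]],"turn":[0,0,0,0]}'
```

```text
time_s: 18.95
ee_pos: [0.5584, 0.0514, 0.031]
eef_rot: [179.9, 0.3, -11.2]
contact_force: [-8.5, -1.0, 4.3]
gripper_width: 0.008
grasp_force: 4.0
```

Seated on the back rail. Now a gentle side press towards the side rail, before the final back-rail press.

```bash
python3 -m crank '{"hand":[0,0,0,0,0,0,0,0,0,0,0,0,0,0,0,0,0,0],"translation":[[-1,0.2,0],[-2,0.4,0],[-2,0.4,4],[-2,0.4,8],[0,-2.5,8],[2.5,-5.5,8],[5.3,-9.1,8],[5.3,-9.1,8],[5.3,-9.1,4],[5.3,-9.1,1],[5.3,-9.1,0],[5.3,-9.1,0],[5.42,-8.5,0],[5.48,-8.2,0],[5.52,-8,0],[5.54,-7.9,0],[5.56,-7.8,0],[5.56,-7.8,0]],"turn":[0,0,0,0,0,0,0,0,0,0,0,0,0,0,0,0,0,0]}'
python3 - <<'E'
from plan import *
pose(-50,-50,90)
E
```

```text
time_s: 20.45
ee_pos: [0.617, -0.0262, 0.0318]
eef_rot: [-180.0, -0.1, -11.2]
contact_force: [-0.9, 0.0, 1.5]
gripper_width: 0.008
grasp_force: 0.0
case [-52.3 -47.9  88.7] iou 0.965 s -74.1 dpost 56.2 tcp o,n 6.7 -64.6
```

```bash
python3 -m crank '{"hand":[0,0,0,0,0],"translation":[[0.02,0.08,0],[0.03,0.16,0],[0.05,0.24,0],[0.06,0.3,0],[0.06,0.3,0]],"turn":[0,0,0,0,0]}'
```

```text
time_s: 20.97
ee_pos: [0.6172, -0.0239, 0.0309]
eef_rot: [179.9, 0.0, -11.2]
contact_force: [-0.5, -2.0, -0.7]
gripper_width: 0.003
grasp_force: 1.2
```

```bash
python3 -m crank '{"hand":[0,0,0,0],"translation":[[0.01,0.05,0],[0.02,0.1,0],[0.03,0.15,0],[0.03,0.15,0]],"turn":[0,0,0,0]}'
```

```text
time_s: 21.3
ee_pos: [0.6172, -0.0238, 0.0309]
eef_rot: [179.8, 0.0, -11.1]
contact_force: [-0.8, -6.7, 0.2]
gripper_width: 0.006
grasp_force: 4.0
```

It is firm against the side rail as well. Now back to the latch for the final press.

```bash
python3 -m crank '{"hand":[0,0,0,0,0,0,0,0,0,0,0,0,0,0,0,0,0],"translation":[[-0.15,-0.8,0],[-0.4,-2,0],[-0.4,-2,4],[-0.4,-2,8],[-3,1,8],[-5.5,4.5,8],[-7.9,7.9,8],[-7.9,7.9,8],[-7.9,7.9,4],[-7.9,7.9,1],[-7.9,7.9,0],[-7.9,7.9,0],[-7.1,7.74,0],[-6.5,7.62,0],[-6.2,7.57,0],[-6,7.53,0],[-6,7.53,0]],"turn":[0,0,0,0,0,0,0,0,0,0,0,0,0,0,0,0,0]}'
```

```text
time_s: 22.72
ee_pos: [0.5586, 0.0531, 0.0319]
eef_rot: [-180.0, -0.1, -11.2]
contact_force: [1.5, 0.1, -0.5]
gripper_width: 0.003
grasp_force: 0.0
```

```bash
python3 -m crank '{"hand":[0,0,0,0],"translation":[[0.05,-0.01,0],[0.1,-0.02,0],[0.15,-0.03,0],[0.15,-0.03,0]],"turn":[0,0,0,0]}'
```

```text
time_s: 23.05
ee_pos: [0.5587, 0.053, 0.031]
eef_rot: [180.0, 0.0, -11.2]
contact_force: [-0.7, 0.8, 0.3]
gripper_width: 0.009
grasp_force: 0.6
```

```bash
python3 -m crank '{"hand":[0,0,0,0,0],"translation":[[0.04,-0.01,0],[0.08,-0.02,0],[0.12,-0.02,0],[0.15,-0.03,0],[0.15,-0.03,0]],"turn":[0,0,0,0,0]}'
```

```text
time_s: 23.47
ee_pos: [0.5587, 0.053, 0.0308]
eef_rot: [180.0, 0.2, -11.2]
contact_force: [-5.9, 2.1, 4.8]
gripper_width: 0.003
grasp_force: 3.1
```

```bash
python3 -m crank '{"hand":[0,0,0,0,0,0],"translation":[[0.03,-0.01,0],[0.06,-0.01,0],[0.1,-0.02,0],[0.1,-0.02,0],[0.1,-0.02,0],[0.1,-0.02,0]],"turn":[0,0,0,0,0,0]}'
```

```text
time_s: 23.97
ee_pos: [0.5588, 0.053, 0.0309]
eef_rot: [180.0, 0.3, -11.2]
contact_force: [-8.1, 3.1, 6.2]
gripper_width: 0.005
grasp_force: 4.2
```

```bash
python3 -m crank '{"hand":[0,0,0,0,0,0,0,0,0,0,0,0,0,0,0,0],"translation":[[0.04,-0.01,0],[0.07,-0.01,0],[0.07,-0.01,0],[0.07,-0.01,0],[0.07,-0.01,0],[0.07,-0.01,0],[0.07,-0.01,0],[0.07,-0.01,0],[0.07,-0.01,0],[0.07,-0.01,0],[0.07,-0.01,0],[0.07,-0.01,0],[0.07,-0.01,0],[0.07,-0.01,0],[0.07,-0.01,0],[0.07,-0.01,0]],"turn":[0,0,0,0,0,0,0,0,0,0,0,0,0,0,0,0]}'
```

```text
time_s: 25.3
ee_pos: [0.5588, 0.0529, 0.0309]
eef_rot: [179.9, 0.4, -11.2]
contact_force: [-9.0, 3.8, 8.4]
gripper_width: 0.007
grasp_force: 5.0
```

```bash
python3 -m crank '{"hand":[0,0,0,0,0,0,0,0,0,0,0,0],"translation":[[0.05,-0.01,0.02],[0.05,-0.01,0.04],[0.05,-0.01,0.05],[0.05,-0.01,0.05],[0.05,-0.01,0.05],[0.05,-0.01,0.05],[0.05,-0.01,0.05],[0.05,-0.01,0.05],[0.05,-0.01,0.05],[0.05,-0.01,0.05],[0.05,-0.01,0.05],[0.05,-0.01,0.05]],"turn":[0,0,0,0,0,0,0,0,0,0,0,0]}'
```

```text
time_s: 26.3
ee_pos: [0.5588, 0.053, 0.0309]
eef_rot: [179.9, 0.5, -11.2]
contact_force: [-9.8, 4.0, 6.4]
gripper_width: 0.003
grasp_force: 5.1
```

Pressed with about 10 N along the dock's x and held. Letting go and clearing the view.

```bash
python3 -m crank '{"hand":[0,0,0,0,0,0,0,0,0,0,0,0,0,0],"translation":[[-0.3,0.06,0],[-1,0.2,0],[-2.5,0.5,0],[-4,0.8,2],[-4,0.8,6],[-4,0.8,10],[-4,0.8,14],[-6,-3,16],[-8,-7,16],[-10,-11,16],[-12,-15,16],[-14,-19,16],[-14,-23,16],[-14,-25,16]],"turn":[0,0,0,0,0,0,0,0,0,0,0,0,0,0]}'
python3 - <<'E'
from plan import *
pose(-50,-50,90,cam="top",rows=420)
a=eyes.get_image("top")[105:225,215:325,::-1]
cv2.imwrite("pics/v7.png",cv2.resize(a,None,fx=5,fy=5,interpolation=cv2.INTER_CUBIC))
E
```

```text
time_s: 27.47
ee_pos: [0.4215, -0.2001, 0.1921]
eef_rot: [179.9, -0.1, -11.2]
contact_force: [1.2, 0.6, -0.2]
gripper_width: 0.005
grasp_force: 0.0
case [-48.2 -49.8  91.9] iou 0.934 s -74.7 dpost 62.4 tcp o,n -164.4 -267.2
```

View pics/v7.png

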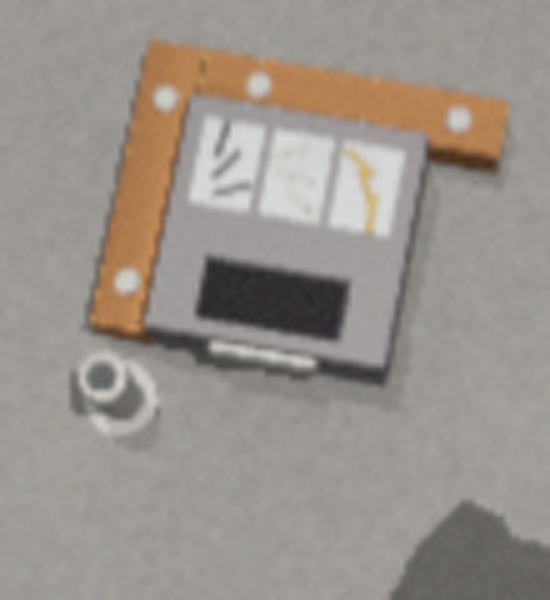

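The picture shows the case in the corner, flush with both rails. The latch (262,355) faces the robot-side open end, and the robot is clear.

```bash
python3 -c "
from station import ticket
print(ticket.finish_job())"
```

```text
the job is handed in; nothing more can be done
None
```

The case was pivoted a quarter turn counter-clockwise on the post, slipping about 12 mm along it early in the turn, and slid home; it looks flush with both rails, latch facing the robot side, after a press of about 10 N on the back rail (highest force read 14.6 N, taken at the end of each move only), and the job is handed in with the arm clear and no verdict returned.

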